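# Build up the washed pill organiser on its base

### The job

Put the washed stacking pill organiser back together on its steel base: the tray with four compartments at the bottom, then the tray with two compartments, then the undivided tray, and the lid on top, every piece lined up and fully seated on the one below. Leave the brush, the jar and the cup where they stand.

Things in the scene. Friction and masses are not known exactly. Their poses are not given: they have to be found in the camera images.
- base: steel stacking base, fixed to the counter: flange 110 x 80 x 4 mm carrying a rectangular rim of the trays' outline (86 mm along x, 58 mm along y, walls 3 mm, opening 80 x 52 mm), its top 16 mm above the counter. Origin: centre of its underside at counter level, z up
- tray_four: four-compartment tray: three cross walls; white, open, 86 (x) x 58 (y) x 32 mm high, walls 3 mm, about 60 g. Origin: centre of underside, z up. Its lowest 4 mm is a foot of 72 x 44 mm that drops into the 80 x 52 mm opening below; the body then rests on that rim, origin 28 mm above that of a tray below, 12 mm above the base's. Grip across the long walls. A half turn makes no difference
- tray_two: two-compartment tray: one cross wall; white, open, 86 (x) x 58 (y) x 32 mm high, walls 3 mm, about 60 g. Origin: centre of underside, z up. Its lowest 4 mm is a foot of 72 x 44 mm that drops into the 80 x 52 mm opening below; the body then rests on that rim, origin 28 mm above that of a tray below, 12 mm above the base's. Grip across the long walls. A half turn makes no difference
- tray_plain: undivided tray: no cross wall; white, open, 86 (x) x 58 (y) x 32 mm high, walls 3 mm, about 60 g. Origin: centre of underside, z up. Its lowest 4 mm is a foot of 72 x 44 mm that drops into the 80 x 52 mm opening below; the body then rests on that rim, origin 28 mm above that of a tray below, 12 mm above the base's. Grip across the long walls. A half turn makes no difference
- lid: white lid: plate 86 (x) x 58 (y) mm, 4 to 8 mm above the origin, over a foot of 72 x 44 x 4 mm as on the trays; on top in the middle an upright bar grip 40 mm long (x), 14 mm thick (y), 8 to 34 mm above the origin. About 50 g. Origin: centre of underside, z up; seated, 28 mm above that of the tray below. A half turn makes no difference
- brush: bystander: cleaning brush with orange handle, about 195 mm long, lying flat, 14 mm high, far side of the work. Origin: under the middle, x towards the bristles
- jar: bystander: closed jar with white cap, 60 mm across, 75 mm high, at the right. Origin: centre of its underside
- cup: bystander: empty steel cup, 72 mm across the rim, 70 mm high, at the left. Origin: centre of its underside

How it is judged:
By the outcome, as a careful person would: the job done as asked, in the order asked, and still so for the second after the job is handed in, with the robot touching nothing.
It also fails if it takes over 120 s, if anything falls off the work surface, if the arm or the gripper's body presses on something with over 40 N, if the wrist force passes 120 N, or if a joint passes its speed limit or range.

### The arm

A 6-joint arm with a two-finger parallel gripper is mounted at the origin on the work surface. World frame = base frame: x ahead of the robot, y to its left, z up, the work surface at z = 0. Lengths are in mm, angles in rad, forces in N, time in s.
With the tool pointing down it reaches from about 350 to 875 mm from the base axis. Payload 15.5 kg.
Tool frame: the origin (TCP) lies midway between the tips of the shut fingers; the grasp point (between the pads) lies 19 mm behind it (grip_point_offset is the distance from the TCP to the grasp point, in mm); z points along the fingers, y is the line along which they close (so a half turn about z gives the same grasp; the last joint's range is limited). The gripper opens to 85 mm and grips with 20 to 120 N. Pads are 22 mm wide; open, the fingers measure 114 mm over their backs; the gripper's body (76 mm by 85 mm) begins 54 mm behind the grasp point. The pads swing forward as they close: fully open they stand 13 mm farther back than shut.
Start: joints at [-1.431, 0.494, 1.345, -0, 1.302, -0.096], TCP at [146.014, -607.706, 231.277] pointing down, gripper open.
Joint ranges: [-2.91, 2.91], [-0.82, 2.16], [0.22, 2.67], [-1.22, 4.37], [0.12, 2.79], [-3.08, 3.08]. Speed limits (rad/s): [1.89, 1.89, 2.57, 3.01, 3.01, 3.01].

### API

Orientations are given as a unit quaternion [x, y, z, w].
In Python, from cell import * gives the robot as it stands.
- The arm moves only by the tool servo_tool, never from a script. Its argument "increments" is a list of rows, each a list of 5 numbers: the shift along the tool's x, y, z in units of 60 mm (1.0 is 60 mm), then the turn about the tool's z in units of 10 degrees (1.0 is 10 degrees), then the closure, from 0 (fully open) to 1 (shut). In form: [[x, y, z, spin, grip], ...]. A call has 1 to 20 rows; each row shifts and turns the commanded pose from where the row before left it, along the tool's axes as they then stand; what a row does not reach is not made up. A row lasts 1/8 s, in which the tool goes at most 62.5 mm and 10.7 degrees, less where a joint would pass 70% of its speed; a pose out of reach is approached as far as the arm can. A call is refused whole if a number of a shift passes 1 or a number of a turn 1, either way. A call with a gripper value outside its range is refused whole. The fingers move at their own pace and stop on an object; "grip_force" is the grip in N (left out, the last holds). Time passes only in rows, so rows that do not move let the fingers close. It gives the time, the measured TCP pose, the force, the opening and the grip force at its end, in the units of the state.
- observe(): the state, without advancing time (a new reading comes with each control period).
- snapshot(name): name is "scene" or "top" or "wrist"; returns a dict with "frame" (400x640x3 uint8, blue, green, red), "fx", "fy", "cx", "cy" (pixels), "distortion" ([k1, k2, p1, p2, k3] as OpenCV has them; the pictures are not rectified), "T" (4x4, takes a point from camera to world coordinates). Camera axes: x right, y down, z forward; pixel columns grow to the right and rows downward; lengths in mm; the calibration is good to about 2 mm. A picture is of the moment at which its call begins. There is no depth.
- sign_off(): hands the job in; it is judged then, once.
The state is a dict: "t": time; "joint_pos": joint angles; "joint_vel": joint speeds; "joint_torque": joint torques, N m; "position": TCP position; "ee_rot": TCP orientation; "contact_force": force on the tool from outside, world axes, zero at the start; "ft_torque": the same for the moment, N m; "finger_gap": opening from 0.0 (shut) to 1.0 (fully open); "finger_force": force on a finger pad.
Only numpy, scipy, OpenCV 4.12 (cv2) and the standard library are available. Lean on these libraries where they do the work, as an engineer would, in place of code of your own. Each camera call takes 0.05 s, during which the arm holds its last target. There are 200 camera calls.

## Working session

There is one attempt and no reset: what is moved stays moved. The work goes in short steps, Python scripts to look and compute and a tool call to move; the robot and the scene stay as the last step left them, time stands still between calls to the robot, and variables do not carry over. Pictures are saved under pics/ and viewed, at most 14 in all, crops included, and the job is handed in when it is done.

Besides the shell and the picture viewer there is one more tool, called after "Emit:" as a command line: name --pt "numbers of a row" for each row, then --argument value for the rest. servo_tool: Moves the arm, as the interface text tells. Its arguments: {"type":"object","properties":{"increments":{"type":"array"},"grip_force":{"type":"number"}},"required":["increments"]}

```bash
mkdir -p pics; ls
cat > h.py <<'E'
import sys; sys.path.insert(0,'.')
from cell import *
import numpy as np, cv2, pickle
def snap(n,f):
    s=snapshot(n); pickle.dump(s,open(f'pics/{f}.pkl','wb')); cv2.imwrite(f'pics/{f}.png',np.asarray(s['frame'])); return s
def load(f): return pickle.load(open(f'pics/{f}.pkl','rb'))
def K(s): return np.array([[s['fx'],0,s['cx']],[0,s['fy'],s['cy']],[0,0,1.]])
def rays(s,px):
    p=cv2.undistortPoints(np.array(px,float).reshape(-1,1,2),K(s),np.array(s['distortion'],float)).reshape(-1,2)
    T=np.array(s['T']); d=np.c_[p,np.ones(len(p))]@T[:3,:3].T
    return T[:3,3],d
def atz(s,px,z):
    o,d=rays(s,px); return o+d*((z-o[2])/d[:,2])[:,None]
def tri(views):  # list of (s,pixel)
    A=np.zeros((3,3));b=np.zeros(3);R=[]
    for s,p in views:
        o,d=rays(s,[p]); d=d[0]/np.linalg.norm(d); M=np.eye(3)-np.outer(d,d); A+=M;b+=M@o;R.append((M,o))
    x=np.linalg.solve(A,b); return x,[np.linalg.norm(M@(x-o)) for M,o in R]
def proj(s,P):
    T=np.linalg.inv(np.array(s['T'])); rv=cv2.Rodrigues(T[:3,:3])[0]
    return cv2.projectPoints(np.array(P,float).reshape(-1,3),rv,T[:3,3],K(s),np.array(s['distortion'],float))[0].reshape(-1,2)
E
python3 - <<'E'
from h import *
for n in('scene','top','wrist'):
    s=snap(n,n+'0'); print(n,np.round(np.array(s['T']),3).tolist(),s['fx'],s['distortion'])
print(observe())
E
```

```text
pics
scene [[0.328, 0.776, -0.538, 1191.39], [0.945, -0.269, 0.188, -215.555], [0.001, -0.57, -0.822, 897.337], [0.0, 0.0, 0.0, 1.0]] 388.3679327508788 [-0.00313476  0.          0.          0.          0.        ]
top [[-0.015, -0.997, 0.077, 531.506], [-1.0, 0.016, 0.008, -15.691], [-0.009, -0.077, -0.997, 1100.73], [0.0, 0.0, 0.0, 1.0]] 371.76279988989546 [-0.00919355  0.          0.          0.          0.        ]
wrist [[0.234, -0.92, -0.315, 227.185], [-0.972, -0.221, -0.074, -587.247], [-0.001, 0.323, -0.946, 373.679], [0.0, 0.0, 0.0, 1.0]] 292.94033840718834 [-0.02072672  0.          0.          0.          0.        ]
{'t': 0.15, 'joint_pos': array([-1.43050255e+00,  4.94040303e-01,  1.34596159e+00,  1.82884190e-06,
        1.30252675e+00, -9.55000528e-02]), 'joint_vel': array([-5.52646620e-04, -2.13622468e-03, -2.50493524e-03,  2.73134105e-04,
       -1.13575367e-03,  9.00381778e-06]), 'joint_torque': array([ 9.99107688e-04, -8.82545686e+01, -3.84065473e+01,  6.42657596e-06,
        7.08200445e-03,  4.88694968e-05]), 'position': array([ 145.97476637, -607.43426522,  230.84655216]), 'ee_rot': array([ 9.93058125e-01,  1.17623727e-01, -9.59937782e-06, -4.67898000e-04]), 'contact_force': array([0.17891234, 0.28225141, 0.77920973]), 'ft_torque': array([-0.02300963, -0.03549151, -0.03908168]), 'finger_force': 0.0, 'finger_gap': 1.0010916769341172}
```

View pics/top0.png

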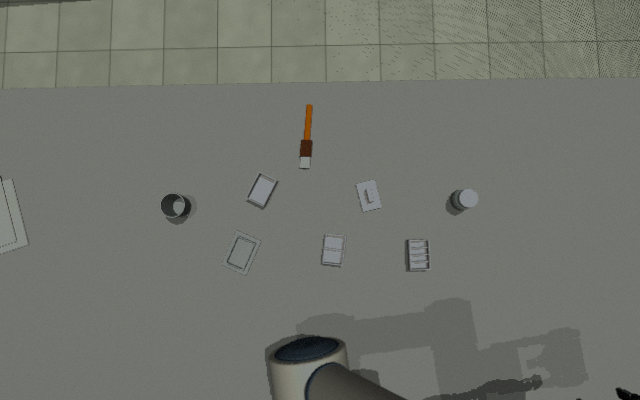

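View pics/scene0.png

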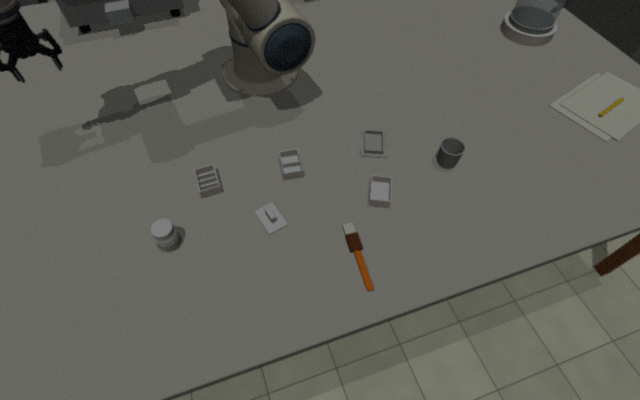

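The top view shows the plain tray at (262,190), lid (369,195), base (242,252), two-compartment tray (333,250) and four-compartment tray (418,255). The scene view shows four (207,180), two (290,164), base (374,143), plain (380,190) and lid (270,217). I'll triangulate these roughly before moving the wrist camera over them.

Run:
```python
from h import *
t=load('top0');s=load('scene0')
for n,a,b in [('plain',(262,190),(380.5,191)),('lid',(369,195),(270,218)),('base',(242,252),(374,143)),('two',(333,250),(291,164)),('four',(418,255),(207.5,180)),('jar',(465,199),(164,235)),('cup',(176,206),(451,153))]:
    x,r=tri([(t,a),(s,b)]); print(n,np.round(x,1),np.round(r,1))
o=observe();print(o['position'],o['ee_rot'])
from scipy.spatial.transform import Rotation as R
print(R.from_quat(o['ee_rot']).as_matrix().round(3))
w=load('wrist0');T=np.array(w['T']);M=R.from_quat(o['ee_rot']).as_matrix()
print((M.T@T[:3,:3]).round(3),(M.T@(T[:3,3]-o['position'])).round(1))
```

```text
plain [643.8 177.7  11.5] [1.8 1.8]
lid [ 624.  -139.3    4. ] [0.4 0.4]
base [463.  239.4   3.5] [2.8 2.8]
two [464.6 -29.8   8.9] [0.6 0.6]
four [ 446.7 -275.4   13.4] [0.7 0.7]
jar [ 605.3 -410.3   36.1] [0.4 0.4]
cup [599.4 423.1  34. ] [2. 2.]
[ 145.97476637 -607.43426522  230.84655216] [ 9.93058125e-01  1.17623727e-01 -9.59937782e-06 -4.67898000e-04]
[[ 0.972  0.234 -0.   ]
 [ 0.234 -0.972  0.001]
 [ 0.    -0.001 -1.   ]]
[[-0.    -0.946 -0.323]
 [ 1.     0.    -0.   ]
 [ 0.    -0.323  0.946]] [  83.7   -0.8 -142.8]
```

Emit:
servo_tool --pt "0.77 -0.52 0 0 0" --pt "0.77 -0.52 0 0 0" --pt "0.77 -0.52 0 0 0" --pt "0.77 -0.52 0 0 0" --pt "0.77 -0.52 0 0 0" --pt "0.77 -0.52 0 0 0" --pt "0.77 -0.52 0 0 0" --pt "0 0 0 0 0" --pt "0 0 0 0 0" --grip_force 30

```text
t: 1.27
position: [409.4, -319.8, 231.2]
ee_rot: [0.993, 0.118, -0.0, 0.0]
contact_force: [-1.5, -0.5, -0.0]
finger_gap: 0.997
finger_force: 0.0
```

Run:
```python
from h import *
s=snap('wrist','w1'); print(observe()['position'],observe()['t'])
```

```text
[ 409.0185477  -320.28466135  231.21506389] 1.325
```

View pics/w1.png

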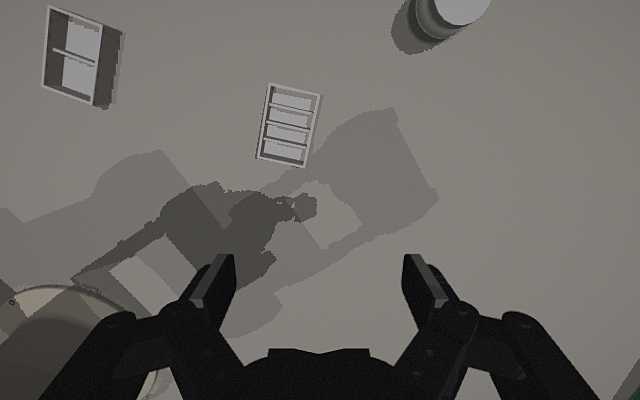

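The wrist picture shows the four-tray rim with corners at about (268,83), (321,96), (305,167), (257,158). The two-tray is at (49,6)–(93,104) and the jar is at top right. I'll take further wrist views along +y.

Emit:
servo_tool --pt "0.15 -0.78 0 0 0" --pt "0.15 -0.78 0 0 0" --pt "0.15 -0.78 0 0 0" --pt "0.15 -0.78 0 0 0" --pt "0 0 0 0.68 0" --pt "0 0 0 0.67 0" --pt "0 0 0 0 0" --pt "0 0 0 0 0"

```text
t: 2.33
position: [400.5, -130.0, 231.3]
ee_rot: [1.0, 0.001, -0.0, -0.0]
contact_force: [0.8, 0.3, -0.4]
finger_gap: 0.997
finger_force: 0.0
```

Run:
```python
from h import *
s=snap('wrist','w2'); print(observe()['position'],observe()['t'])
```

```text
[ 400.55042677 -129.87541827  231.25466921] 2.375
```

View pics/w2.png

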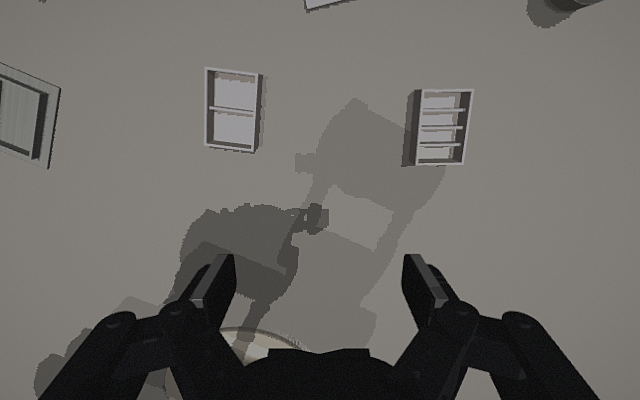

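Emit:
servo_tool --pt "0 -0.85 0 0 0" --pt "0 -0.85 0 0 0" --pt "0 -0.85 0 0 0" --pt "0 -0.85 0 0 0" --pt "0 -0.85 0 0 0" --pt "0 0 0 0 0" --pt "0 0 0 0 0"

```text
t: 3.25
position: [400.6, 125.3, 231.2]
ee_rot: [1.0, 0.001, -0.0, 0.0]
contact_force: [-0.6, -0.2, 0.4]
finger_gap: 0.999
finger_force: 0.0
```

Run:
```python
from h import *
s=snap('wrist','w3'); print(observe()['position'],observe()['t'])
```

```text
[400.70868837 124.83771482 231.21327236] 3.3
```

View pics/w3.png

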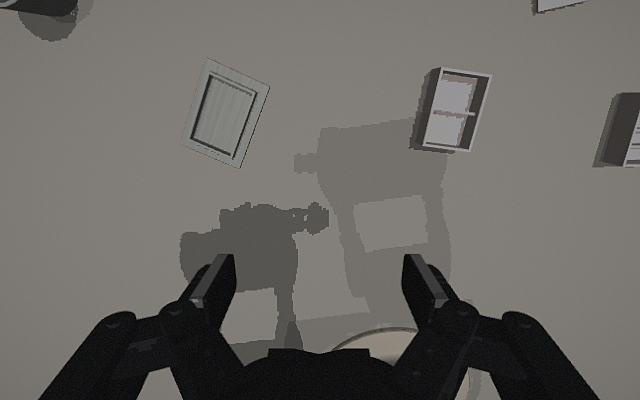

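w2 shows the two-tray with rim (206,67)–(256,152) and the four-tray at (416,90)–(465,164). w3 shows the base with flange corners (208,57), (270,86), (240,168), (181,138), and the two-tray at (442,68)–(470,152). I need zoomed crops to pick the corners exactly.

Run:
```python
from h import *
C=[('w1',250,75),('w2',395,75),('w2',195,58),('w3',405,58),('w3',175,50),('w1',30,0)]
out=[]
for f,x,y in C:
    c=load(f)['frame'][y:y+120,x:x+106]; c=cv2.convertScaleAbs(c,alpha=1.5); c=cv2.resize(c,None,fx=2.5,fy=2.5,interpolation=cv2.INTER_CUBIC)
    for k in range(0,106,20): cv2.putText(c,str(x+k),(int(k*2.5),8),0,.3,(0,255,255));cv2.line(c,(int(k*2.5),8),(int(k*2.5),14),(0,255,255))
    for k in range(0,120,20): cv2.putText(c,str(y+k),(0,int(k*2.5)+4),0,.3,(0,255,255));cv2.line(c,(20,int(k*2.5)),(26,int(k*2.5)),(0,255,255))
    out.append(c)
cv2.imwrite('pics/z1.png',np.vstack([np.hstack(out[:3]),np.hstack(out[3:])]))
```

```text
(no output)
```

View pics/z1.png

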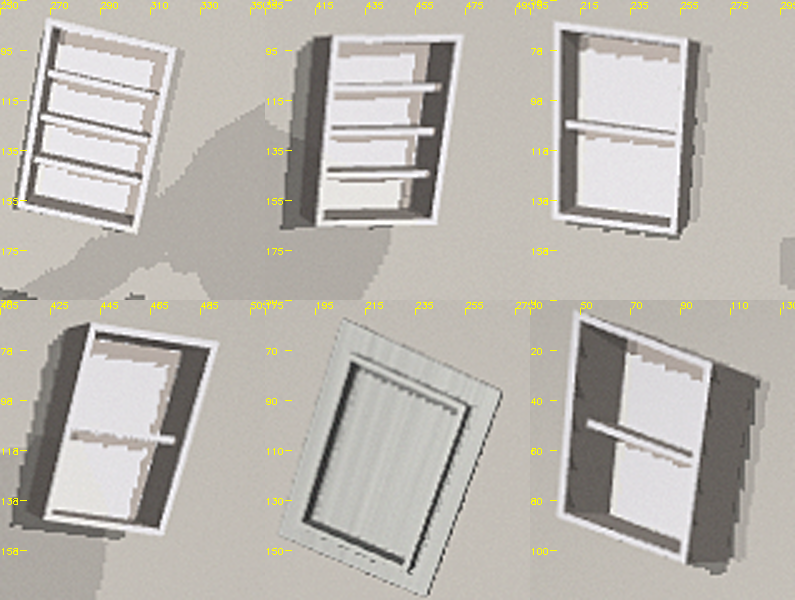

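```bash
cat >> h.py <<'E'
from scipy.optimize import least_squares
def fit(views,L,W,x0,zfix=None):
    loc=np.array([[1,1],[1,-1],[-1,-1],[-1,1]])*[L/2,W/2]
    S=[(s if isinstance(s,dict) else load(s),np.array(p,float)) for s,p in views]
    def corners(v):
        c,q=np.cos(v[3]),np.sin(v[3]); xy=loc@np.array([[c,q],[-q,c]])+v[:2]
        return np.c_[xy,np.full(4,v[2] if zfix is None else zfix)]
    f=lambda v:np.concatenate([(proj(s,corners(v))-p).ravel() for s,p in S])
    r=least_squares(f,x0); print('x y z',np.round(r.x[:3],1),'yaw deg',round(np.degrees(r.x[3]),2),'rms px',round(np.sqrt(np.mean(r.fun**2)),2)); return r
E
python3 - <<'E'
from h import *
f1=('w1',[(268.4,83),(320,94.2),(304.8,167.4),(256,158.2)]);f2=('w2',[(421,89.8),(474.2,89.4),(462.6,164.6),(415.4,164.6)])
t1=('w1',[(49.2,6),(102.8,25.2),(92.4,104.8),(42,86.4)]);t2=('w2',[(205.8,67.2),(257.8,73.6),(253,152),(204.6,144.8)]);t3=('w3',[(442.2,67.2),(491.8,75.6),(470.2,151.2),(422.2,144.8)])
x0=[450,-275,30,0]
print('four');fit([f1],86,58,x0,32);fit([f2],86,58,x0,32);fit([f1,f2],86,58,x0)
x0=[465,-30,30,0]
print('two');[fit([t],86,58,x0,32) for t in(t1,t2,t3)];fit([t1,t2,t3],86,58,x0)
b=('w3',[(206.2,57.2),(269.4,86),(239.8,168.8),(181,144)]);bi=('w3',[(209.8,72.8),(257,92),(233,158.8),(190.2,138.8)])
x0=[463,239,4,-.4]
print('base');fit([b],110,80,x0,4);fit([b],110,80,x0);fit([bi],80,52,x0,16);fit([bi],80,52,x0)
E
```

```text
four
x y z [ 449.7 -272.5   30.5] yaw deg 1.32 rms px 0.48
x y z [ 449.6 -272.5 -498.2] yaw deg 0.97 rms px 0.61
x y z [ 449.6 -272.6   31.1] yaw deg 1.14 rms px 0.53
two
x y z [468.7 -30.1  30. ] yaw deg -7.2 rms px 0.87
x y z [468.5 -29.7  30. ] yaw deg -7.52 rms px 0.61
x y z [468.9 -29.6  30. ] yaw deg -7.63 rms px 0.73
x y z [468.7 -29.6  31.1] yaw deg -7.43 rms px 0.71
base
x y z [461.4 242.1   2. ] yaw deg -23.62 rms px 0.48
x y z [461.3 243.2   0.5] yaw deg -23.61 rms px 0.31
x y z [461.5 240.2   2.5] yaw deg -23.74 rms px 1.72
x y z [462.4 234.5  34.1] yaw deg -23.84 rms px 0.82
```

Fits agree across views:

| Item | Position (x, y) | Height z | Yaw |
|---|---|---|---|
| four | (449.6, -272.6) | rim ≈ 31 | 1.1° |
| two | (468.7, -29.6) | rim ≈ 31 | -7.4° |
| base | (461.4, 242.1) | – | -23.6° |

Now to grasp the four-tray.

Emit:
servo_tool --pt "0.116 0.946 0 -0.11 0" --pt "0.116 0.946 0 0 0" --pt "0.116 0.946 0 0 0" --pt "0.116 0.946 0 0 0" --pt "0.116 0.946 0 0 0" --pt "0.116 0.946 0 0 0" --pt "0.116 0.946 0 0 0" --pt "0 0 0.84 0 0" --pt "0 0 0.84 0 0" --pt "0 0 0.84 0 0" --pt "0 0 0 0 0" --pt "0 0 0 0 0"

```text
t: 4.8
position: [456.2, -272.0, 81.6]
ee_rot: [1.0, 0.009, 0.001, 0.0]
contact_force: [-0.1, -0.3, 0.9]
finger_gap: 0.998
finger_force: 0.0
```

Emit:
servo_tool --pt "-0.11 0.01 0 0 0" --pt "0 0 0.5 0 0" --pt "0 0 0.5 0 0" --pt "0 0 0.2 0 0" --pt "0 0 0.127 0 0" --pt "0 0 0 0 0" --pt "0 0 0 0 0.6" --pt "0 0 0 0 0.6" --pt "0 0 0 0 0.6" --pt "0 0 0 0 0.6" --pt "0 0 0 0 0.6" --pt "0 0 0 0 0.6" --grip_force 30

```text
t: 6.3
position: [449.7, -271.8, 1.2]
ee_rot: [1.0, 0.01, 0.0, 0.0]
contact_force: [-0.4, 0.6, 8.4]
finger_gap: 0.677
finger_force: 31.3
```

Emit:
servo_tool --pt "0 0 -0.3 0 0.6" --pt "0 0 -0.9 0 0.6" --pt "0 0 -0.9 0 0.6" --pt "0 0 -0.9 0 0.6" --pt "0 0 -0.8 0 0.6" --pt "-0.074 -0.95 0 0 0.6" --pt "-0.074 -0.95 0 0 0.6" --pt "-0.074 -0.95 0 0 0.6" --pt "-0.074 -0.95 0 0 0.6" --pt "-0.074 -0.95 0 0 0.6" --pt "-0.074 -0.95 0 0 0.6" --pt "-0.074 -0.95 0 0 0.6" --pt "-0.074 -0.95 0 0 0.6" --pt "-0.074 -0.95 0 0 0.6" --pt "0 0 0 0 0.6" --pt "0 0 0 0 0.6"

```text
t: 8.3
position: [399.2, 240.4, 228.6]
ee_rot: [1.0, 0.01, -0.0, 0.0]
contact_force: [0.1, -0.4, -0.3]
finger_gap: 0.675
finger_force: 33.0
```

Run:
```python
from h import *
s=snap('wrist','w4'); print(observe()['position'],observe()['t'],observe()['finger_gap'])
```

```text
[399.41934323 239.87149593 228.57097723] 8.35 0.6749161839958778
```

View pics/w4.png

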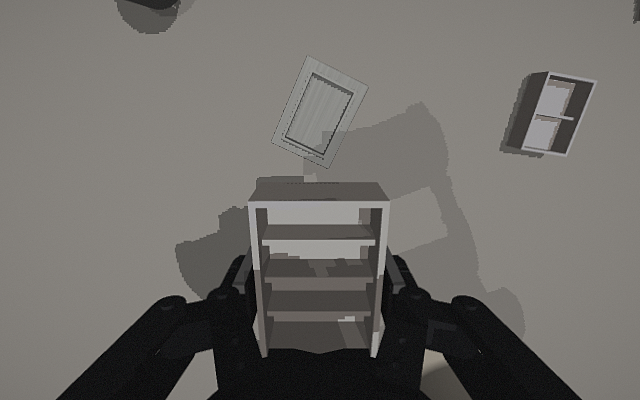

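The four-tray is held level with rim corners (248,201), (389,201), (378,357), (262,357). The base flange is visible at (309,56), (369,86), (328,168), (271,139).

Run:
```python
from h import *
def sub(f,p):
    g=cv2.cvtColor(load(f)['frame'],cv2.COLOR_BGR2GRAY); q=cv2.cornerSubPix(g,np.float32(p).reshape(-1,1,2),(4,4),(-1,-1),(3,40,.01)).reshape(-1,2); print(f,q.round(1).tolist()); return (f,q)
b3=sub('w3',[(206.2,57.2),(269.4,86),(239.8,168.8),(181,139)]);b4=sub('w4',[(309,56),(369,86),(328,168),(271,139)])
x0=[463,239,4,-.4]
fit([b3],110,80,x0,4);fit([b4],110,80,x0,4);fit([b3,b4],110,80,x0)
h=('w4',[(248.5,201.5),(389.5,201.5),(378,357),(262,357)])
fit([h],86,58,[399,240,255,0])
```

```text
w3 [[208.3000030517578, 58.29999923706055], [269.3999938964844, 87.19999694824219], [239.5, 167.1999969482422], [181.0, 139.0]]
w4 [[306.70001220703125, 55.599998474121094], [368.20001220703125, 87.30000305175781], [326.8999938964844, 168.39999389648438], [272.0, 142.1999969482422]]
x y z [462.5 241.5   3. ] yaw deg -25.44 rms px 1.78
x y z [460.8 242.9   4. ] yaw deg -24.15 rms px 0.81
x y z [461.4 243.5  -4.1] yaw deg -24.77 rms px 1.14
x y z [398.6 240.7 256.8] yaw deg 1.44 rms px 1.15
```

Run:
```python
from h import *
c=load('w4')['frame'][45:180,255:385]; c=cv2.resize(cv2.convertScaleAbs(c,alpha=1.6),None,fx=4.4,fy=4.4,interpolation=cv2.INTER_CUBIC)
cv2.imwrite('pics/z2.png',c)
```

```text
(no output)
```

View pics/z2.png

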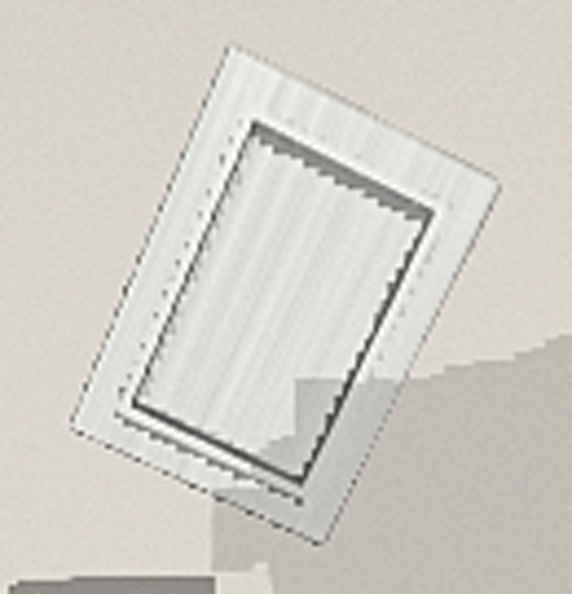

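The zoom shows flange corners at (307.3,55), (368.6,87), (328.6,168.9), (270.9,142), and the rim opening at (312.7,72.7), (353.4,93.2), (323.6,154.5), (285.2,136.4).

Run:
```python
from h import *
b3=('w3',[(206.2,57.2),(269.4,86),(239.8,168.8),(181,144)]);b4=('w4',[(307.3,55),(368.6,87),(328.6,168.9),(270.9,142)]);i4=('w4',[(312.7,72.7),(353.4,93.2),(323.6,154.5),(285.2,136.4)])
x0=[463,239,4,-.4]
fit([b3],110,80,x0,4);fit([b4],110,80,x0,4);r=fit([b3,b4],110,80,x0).x;fit([i4],80,52,x0,16);fit([i4],80,52,x0)
o=observe()['position'];print(o)
c=np.array([1,.02])
```

```text
x y z [461.4 242.1   2. ] yaw deg -23.62 rms px 0.48
x y z [461.1 242.4   3.7] yaw deg -24.09 rms px 0.26
x y z [461.2 242.6   2.1] yaw deg -23.85 rms px 0.35
x y z [461.6 242.5   4. ] yaw deg -24.16 rms px 0.51
x y z [461.4 242.4   9.8] yaw deg -24.15 rms px 0.09
[399.41934323 239.87149593 228.57097723]
```

Emit:
servo_tool --pt "0.52 -0.01 0 0 0.6" --pt "0.52 -0.01 0 0 0.6" --pt "0 0 0 0.84 0.6" --pt "0 0 0 0.84 0.6" --pt "0 0 0 0.83 0.6" --pt "0 0 0.78 0 0.6" --pt "0 0 0.78 0 0.6" --pt "0 0 0.78 0 0.6" --pt "0 0 0.78 0 0.6" --pt "0 0 0 0 0.6" --pt "0 0 0 0 0.6"

```text
t: 9.72
position: [462.8, 242.5, 42.7]
ee_rot: [0.978, -0.208, 0.0, -0.0]
contact_force: [0.3, -0.4, 0.3]
finger_gap: 0.677
finger_force: 32.9
```

```bash
cat > g.py <<'E'
# print moves (units) to a target x,y,z,yaw ; translation first (tool axes as they stand), then spin
from h import *
from scipy.spatial.transform import Rotation as R
def go(x,y,z,yaw):
    o=observe();p=o['position'];M=R.from_quat(o['ee_rot']).as_matrix()
    cy=np.degrees(np.arctan2(M[1,0],M[0,0])); d=M.T@(np.array([x,y,z])-p)/60
    print('t',round(o['t'],2),'pos',p.round(1),'yaw',cy.round(2),'units',d.round(3),'spin',round((cy-yaw)/10,3),'gap',round(o['finger_gap']*85,1),'F',np.round(o['contact_force'],1))
go(*map(float,sys.argv[1:]))
E
python3 g.py 461.3 242.4 13.2 -24
```

```text
t 9.72 pos [462.8 242.5  42.7] yaw -24.06 units [-0.022  0.013  0.492] spin -0.006 gap 57.6 F [ 0.3 -0.4  0.3]
```

Emit:
servo_tool --pt "-0.02 0.01 0.2 0 0.6" --pt "0 0 0.15 0 0.6" --pt "0 0 0.06 0 0.6" --pt "0 0 0.06 0 0.6" --pt "0 0 0.02 0 0.6" --pt "0 0 0 0 0.6" --pt "0 0 0 0 0.6"

```text
t: 10.6
position: [460.6, 243.0, 12.8]
ee_rot: [0.978, -0.208, 0.0, -0.0]
contact_force: [-5.0, -2.1, 24.9]
finger_gap: 0.677
finger_force: 36.4
```

Emit:
servo_tool --pt "0 0 0 0 0.2" --pt "0 0 0 0 0" --pt "0 0 0 0 0" --pt "0 0 0 0 0" --pt "0 0 -0.2 0 0" --pt "0 0 -0.86 0 0" --pt "0 0 -0.86 0 0" --pt "0 0 -0.86 0 0" --pt "0 0 -0.86 0 0" --pt "-0.04 0.74 0 0 0" --pt "-0.04 0.74 0 0 0" --pt "-0.04 0.74 0 0 0" --pt "0 0 0 -0.83 0" --pt "0 0 0 -0.83 0" --pt "0 0 0 0 0" --pt "0 0 0 0 0"

```text
t: 12.6
position: [399.7, 124.2, 230.6]
ee_rot: [0.998, -0.066, 0.0, -0.0]
contact_force: [-0.3, 0.5, 0.2]
finger_gap: 1.0
finger_force: 0.0
```

```bash
python3 - <<'E'
from h import *
snap('wrist','w5')
E
python3 g.py 468.7 -29.6 80 -7.4
```

```text
t 12.65 pos [399.7 124.3 230.5] yaw -7.54 units [1.476 2.391 2.508] spin -0.014 gap 85.0 F [-0.2 -0.6  0.4]
```

View pics/w5.png

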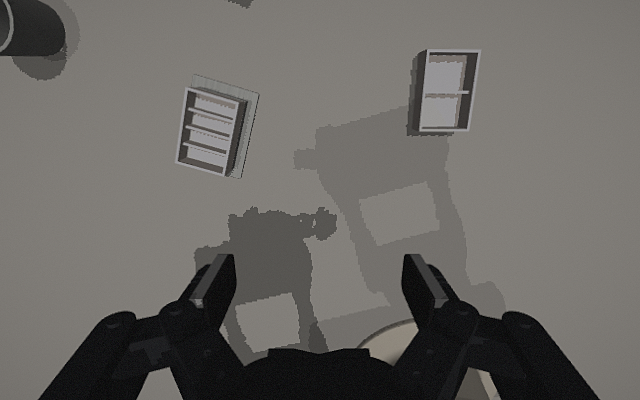

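The four-tray sits on the base with rim corners (189,86), (245,100), (231,177), (177,163). I'll check that with a fit and fetch the two-tray.

Run:
```python
from h import *
p=('w5',[(189,86.5),(245.5,100.5),(231,176.5),(176.5,162)])
r=fit([p],86,58,[461,242,44,-.4],44);r=fit([p],86,58,[461,242,44,-.4])
s=load('w5')
for z in(44,48):
  for yaw in[-24]:
    a=np.radians(yaw);c,q=np.cos(a),np.sin(a)
    print(z,proj(s,[[461.3+c*x-q*y,242.4+q*x+c*y,z] for x,y in[(43,29),(43,-29),(-43,-29),(-43,29)]]).round(1).tolist())
```

```text
x y z [460.6 238.1  47.6] yaw deg -23.68 rms px 1.52
x y z [461.  235.2  51.8] yaw deg -23.73 rms px 1.3
44 [[186.3, 85.5], [239.8, 101.5], [225.0, 175.9], [175.4, 162.1]]
48 [[184.6, 85.4], [238.9, 101.5], [223.9, 176.8], [173.8, 162.9]]
```

Emit:
servo_tool --pt "0.492 0.797 0 0 0" --pt "0.492 0.797 0 0 0" --pt "0.492 0.797 0 0 0" --pt "0 0 0.84 0 0" --pt "0 0 0.84 0 0" --pt "0 0 0.83 0 0" --pt "0 0 0 0 0" --pt "0 0 0 0 0"

```text
t: 13.65
position: [469.9, -29.5, 81.0]
ee_rot: [0.998, -0.065, 0.001, 0.0]
contact_force: [0.2, 0.6, -0.3]
finger_gap: 1.001
finger_force: 0.0
```

```bash
python3 g.py 468.7 -29.6 2 -7.4
```

```text
t 13.65 pos [469.9 -29.5  81. ] yaw -7.43 units [-0.021  0.004  1.317] spin -0.003 gap 85.1 F [ 0.2  0.6 -0.3]
```

Emit:
servo_tool --pt "-0.02 0 0.5 0 0" --pt "0 0 0.5 0 0" --pt "0 0 0.2 0 0" --pt "0 0 0.11 0 0" --pt "0 0 0 0 0" --pt "0 0 0 0 0.6" --pt "0 0 0 0 0.6" --pt "0 0 0 0 0.6" --pt "0 0 0 0 0.6" --pt "0 0 0 0 0.6" --grip_force 30

```text
t: 14.9
position: [468.4, -29.4, 1.8]
ee_rot: [0.998, -0.064, 0.001, 0.0]
contact_force: [-1.8, 0.2, 9.7]
finger_gap: 0.677
finger_force: 30.3
```

```bash
python3 - <<'E'
from h import *
c=load('w5')['frame'][65:190,165:275]; c=cv2.resize(cv2.convertScaleAbs(c,alpha=1.6),None,fx=4.5,fy=4.5,interpolation=cv2.INTER_CUBIC)
cv2.imwrite('pics/z3.png',c)
E
python3 g.py 400 220 230 -7.4
```

```text
t 14.9 pos [468.4 -29.4   1.8] yaw -7.39 units [-1.66  -3.975 -3.806] spin 0.001 gap 57.6 F [-1.8  0.2  9.7]
```

View pics/z3.png

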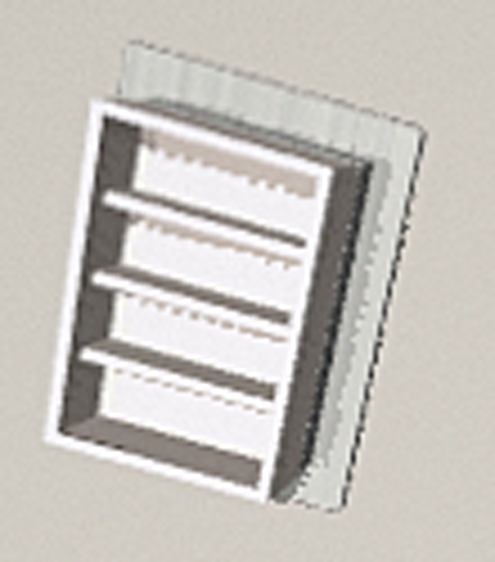

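The zoom puts the rim at (185.4,87.2), (239,101.7), (224.6,176.6), (175.4,162.8), which matches the z=44 prediction within about 1.5 px. So the four-tray is seated. Carrying the two-tray over now.

```bash
python3 - <<'E'
from h import *
p=('w5',[(185.4,87.2),(239,101.7),(224.6,176.6),(175.4,162.8)])
fit([p],86,58,[461,242,44,-.4],44);fit([p],86,58,[461,242,44,-.4])
E
python3 g.py 461 242.6 130 -24
```

```text
x y z [460.5 243.2  56.2] yaw deg -23.49 rms px 0.3
x y z [460.4 243.7  42.6] yaw deg -23.48 rms px 0.26
t 14.9 pos [468.4 -29.4   1.8] yaw -7.39 units [-0.703 -4.479 -2.138] spin 1.661 gap 57.6 F [-1.8  0.2  9.7]
```

Emit:
servo_tool --pt "0 0 -0.3 0 0.6" --pt "0 0 -0.95 0 0.6" --pt "0 0 -0.9 0 0.6" --pt "-0.142 -0.897 0 0 0.6" --pt "-0.142 -0.897 0 0 0.6" --pt "-0.142 -0.897 0 0 0.6" --pt "-0.142 -0.897 0 0 0.6" --pt "-0.142 -0.897 0 0 0.6" --pt "0 0 0 0.83 0.6" --pt "0 0 0 0.83 0.6" --pt "0 0 0.8 0 0.6" --pt "0 0 0 0 0.6" --pt "0 0 0 0 0.6"

```text
t: 16.52
position: [460.6, 243.1, 83.1]
ee_rot: [0.978, -0.208, 0.0, -0.0]
contact_force: [-0.2, -0.4, -0.6]
finger_gap: 0.669
finger_force: 33.5
```

```bash
python3 g.py 460.8 243 41.8 -24
```

```text
t 16.52 pos [460.6 243.1  83.1] yaw -23.98 units [ 0.004 -0.     0.689] spin 0.002 gap 56.9 F [-0.2 -0.4 -0.6]
```

Emit:
servo_tool --pt "0 0 0.3 0 0.6" --pt "0 0 0.2 0 0.6" --pt "0 0 0.08 0 0.6" --pt "0 0 0.06 0 0.6" --pt "0 0 0.05 0 0.6" --pt "0 0 0 0 0.6" --pt "0 0 0 0 0.6"

```text
t: 17.4
position: [460.7, 243.1, 41.4]
ee_rot: [0.978, -0.208, 0.0, -0.0]
contact_force: [-2.3, -1.3, 12.5]
finger_gap: 0.673
finger_force: 35.4
```

Emit:
servo_tool --pt "0 0 0 0 0.2" --pt "0 0 0 0 0" --pt "0 0 0 0 0" --pt "0 0 0 0 0" --pt "0 0 -0.2 0 0" --pt "0 0 -0.95 0 0" --pt "0 0 -0.95 0 0" --pt "0 0 -0.95 0 0" --pt "0 0 -0.11 0 0" --pt "0.827 0.5 0 0 0" --pt "0.827 0.5 0 0 0" --pt "0.827 0.5 0 0 0" --pt "0 0 0 -0.8 0" --pt "0 0 0 -0.8 0" --pt "0 0 0 -0.8 0" --pt "0 0 0 0 0" --pt "0 0 0 0 0"

```text
t: 19.52
position: [559.5, 100.3, 230.2]
ee_rot: [1.0, -0.002, -0.0, 0.0]
contact_force: [0.4, 0.3, 0.7]
finger_gap: 1.001
finger_force: 0.0
```

Run:
```python
from h import *
snap('wrist','wA');snap('scene','sA');print(observe()['position'])
```

```text
[559.61572191 100.29683496 230.2172874 ]
```

Emit:
servo_tool --pt "0 0.89 0 0 0" --pt "0 0.89 0 0 0" --pt "0 0.89 0 0 0" --pt "0 0 0 0 0" --pt "0 0 0 0 0"

```text
t: 20.25
position: [559.7, -59.8, 230.2]
ee_rot: [1.0, -0.001, -0.0, -0.0]
contact_force: [0.6, 0.6, -0.2]
finger_gap: 0.997
finger_force: 0.0
```

Run:
```python
from h import *
snap('wrist','wB');print(observe()['position'])
a,b=load('wA')['frame'],load('wB')['frame']
v=np.vstack([a[:260,140:540],b[:260,60:460]]);s=load('sA')['frame'][100:230,320:480]
v=cv2.resize(v,None,fx=1.15,fy=1.15,interpolation=cv2.INTER_CUBIC); s=cv2.resize(s,None,fx=2.1,fy=2.1)
o=np.zeros((v.shape[0],v.shape[1]+s.shape[1],3),np.uint8);o[:,:v.shape[1]]=v;o[:s.shape[0],v.shape[1]:]=s;print(o.shape)
cv2.imwrite('pics/z4.png',o)
```

```text
[559.70533118 -59.24079575 230.22010259]
(598, 796, 3)
```

View pics/z4.png

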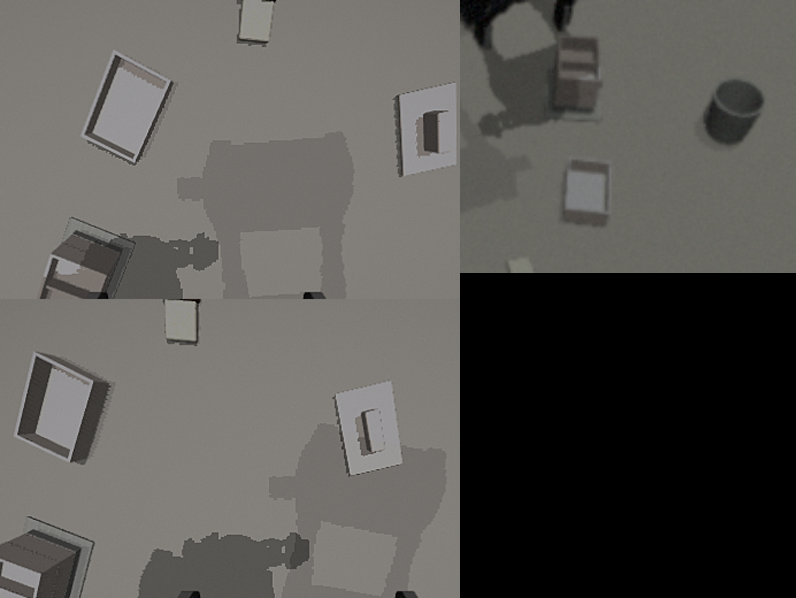

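The mosaic shows the plain tray at left in both views, the lid at right, and the two-tray sitting on the four-tray in the scene crop. Zooming in for the plain tray and lid corners.

Run:
```python
from h import *
C=[('wA',205,35),('wA',475,60),('wB',65,35),('wB',340,60)]
out=[]
for f,x,y in C:
    c=load(f)['frame'][y:y+115,x:x+110]; c=cv2.convertScaleAbs(c,alpha=1.5); c=cv2.resize(c,None,fx=2.6,fy=2.6,interpolation=cv2.INTER_CUBIC); out.append(c)
o=np.vstack([np.hstack(out[:2]),np.hstack(out[2:])]);print(o.shape,out[0].shape);cv2.imwrite('pics/z5.png',o)
```

```text
(598, 572, 3) (299, 286, 3)
```

View pics/z5.png

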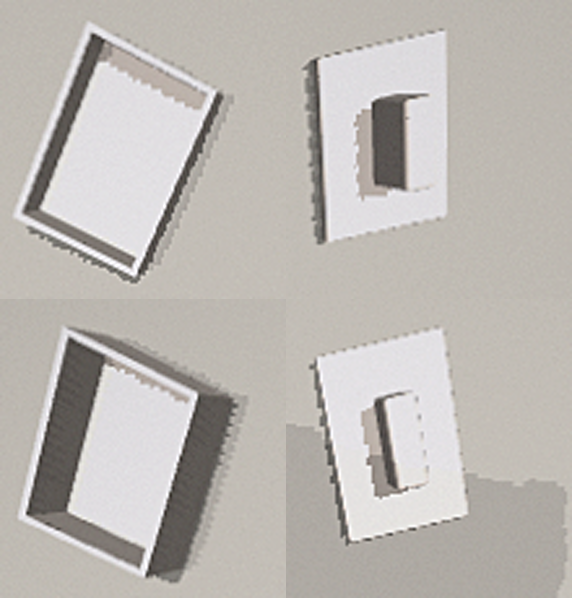

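```bash
python3 - <<'E'
from h import *
a=('wA',[(238.8,43.5),(289.6,70.8),(257.7,142.3),(210.8,117.3)]);b=('wB',[(90,46.2),(141.5,72.3),(121.9,141.9),(72.3,118.5)])
x0=[644,178,30,-.4]
fit([a],86,58,x0,32);fit([b],86,58,x0,32);fit([a,b],86,58,x0)
a=('wA',[(487.3,82.7),(536.9,71.5),(536.9,142.7),(490.4,152.7)]);b=('wB',[(351.9,82.7),(399.6,71.2),(409.6,143.1),(363.8,153.8)])
x0=[624,-139,8,.2]
fit([a],86,58,x0,8);fit([b],86,58,x0,8);fit([a,b],86,58,x0)
E
python3 g.py 638 177 80 -24
```

```text
x y z [644.9 177.6  35. ] yaw deg -27.49 rms px 0.53
x y z [645.  177.9  30. ] yaw deg -27.39 rms px 0.64
x y z [645.  177.9  31.6] yaw deg -27.44 rms px 0.59
x y z [ 623.4 -135.  1926. ] yaw deg 12.91 rms px 0.35
x y z [ 623.  -134.7    8. ] yaw deg 12.8 rms px 0.48
x y z [ 623.2 -135.1    7.4] yaw deg 12.85 rms px 0.43
t 20.3 pos [559.7 -59.2 230.2] yaw -0.01 units [ 1.305 -3.937  2.505] spin 2.399 gap 85.3 F [-0.9  0.7 -0.2]
```

Emit:
servo_tool --pt "0.284 -0.79 0 0 0" --pt "0.284 -0.79 0 0 0" --pt "0.284 -0.79 0 0 0" --pt "0.284 -0.79 0 0 0" --pt "0.284 -0.79 0 0 0" --pt "0 0 0 0.915 0" --pt "0 0 0 0.915 0" --pt "0 0 0 0.91 0" --pt "0 0 0.83 0 0" --pt "0 0 0.83 0 0" --pt "0 0 0.83 0 0" --pt "0 0 0 0 0" --pt "0 0 0 0 0"

```text
t: 21.92
position: [645.7, 178.0, 82.7]
ee_rot: [0.972, -0.236, 0.001, -0.0]
contact_force: [0.4, 0.5, 0.6]
finger_gap: 0.999
finger_force: 0.0
```

```bash
python3 g.py 645 177.9 2 -27.4
```

```text
t 21.93 pos [645.7 178.   82.7] yaw -27.35 units [-0.012  0.008  1.345] spin 0.005 gap 84.9 F [0.4 0.5 0.6]
```

Emit:
servo_tool --pt "-0.01 0.01 0.5 0 0" --pt "0 0 0.5 0 0" --pt "0 0 0.22 0 0" --pt "0 0 0.11 0 0" --pt "0 0 0 0 0" --pt "0 0 0 0 0.6" --pt "0 0 0 0 0.6" --pt "0 0 0 0 0.6" --pt "0 0 0 0 0.6" --pt "0 0 0 0 0.6" --grip_force 30

```text
t: 23.18
position: [644.6, 176.9, 2.0]
ee_rot: [0.972, -0.237, 0.001, -0.0]
contact_force: [-1.2, -0.7, 7.0]
finger_gap: 0.675
finger_force: 32.0
```

```bash
python3 g.py 460.7 243.1 150 -24
```

```text
t 23.18 pos [644.6 176.9   2. ] yaw -27.39 units [-3.227  0.429 -2.47 ] spin -0.339 gap 57.4 F [-1.2 -0.7  7. ]
```

Emit:
servo_tool --pt "0 0 -0.3 0 0.6" --pt "0 0 -0.95 0 0.6" --pt "0 0 -0.95 0 0.6" --pt "0 0 -0.3 0 0.6" --pt "-0.807 0.107 0 0 0.6" --pt "-0.807 0.107 0 0 0.6" --pt "-0.807 0.107 0 0 0.6" --pt "-0.807 0.107 0 0 0.6" --pt "0 0 0 -0.34 0.6" --pt "0 0 0.6 0 0.6" --pt "0 0 0 0 0.6" --pt "0 0 0 0 0.6"

```text
t: 24.68
position: [460.6, 243.1, 115.8]
ee_rot: [0.978, -0.208, 0.0, 0.0]
contact_force: [0.3, 0.2, -0.2]
finger_gap: 0.673
finger_force: 32.7
```

```bash
python3 g.py 460.7 243.1 70 -24
```

```text
t 24.68 pos [460.6 243.1 115.8] yaw -24.0 units [ 0.002 -0.001  0.764] spin -0.0 gap 57.2 F [ 0.3  0.2 -0.2]
```

Emit:
servo_tool --pt "0 0 0.35 0 0.6" --pt "0 0 0.22 0 0.6" --pt "0 0 0.08 0 0.6" --pt "0 0 0.06 0 0.6" --pt "0 0 0.05 0 0.6" --pt "0 0 0.01 0 0.6" --pt "0 0 0 0 0.6"

```text
t: 25.55
position: [460.6, 243.2, 69.9]
ee_rot: [0.978, -0.208, 0.001, -0.0]
contact_force: [-3.2, -1.4, 18.2]
finger_gap: 0.674
finger_force: 35.1
```

Emit:
servo_tool --pt "0 0 0 0 0.2" --pt "0 0 0 0 0" --pt "0 0 0 0 0" --pt "0 0 -0.2 0 0" --pt "0 0 -0.9 0 0" --pt "0 0 -0.9 0 0" --pt "0 0 -0.68 0 0" --pt "0.63 0.582 0 0 0" --pt "0.63 0.582 0 0 0" --pt "0.63 0.582 0 0 0" --pt "0.63 0.582 0 0 0" --pt "0.63 0.582 0 0 0" --pt "0.63 0.582 0 0 0" --pt "0.63 0.582 0 0 0" --pt "0.63 0.582 0 0 0" --pt "0 0 0 -0.92 0" --pt "0 0 0 -0.92 0" --pt "0 0 0 -0.92 0" --pt "0 0 0 -0.92 0" --pt "0 0 0 0 0"

```text
t: 28.05
position: [623.0, -135.0, 230.4]
ee_rot: [0.994, 0.111, 0.0, 0.0]
contact_force: [0.4, 0.3, -0.0]
finger_gap: 1.004
finger_force: 0.0
```

```bash
python3 g.py 623.2 -135 12 12.85;  python3 -c "
from h import *
snap('scene','s9')"
```

```text
t 28.05 pos [ 623.  -135.   230.4] yaw 12.77 units [ 3.000e-03 -0.000e+00  3.639e+00] spin -0.008 gap 85.3 F [ 0.4  0.3 -0. ]
```

Emit:
servo_tool --pt "0 0 0.9 0 0" --pt "0 0 0.9 0 0" --pt "0 0 0.9 0 0" --pt "0 0 0.5 0 0" --pt "0 0 0.3 0 0" --pt "0 0 0.14 0 0" --pt "0 0 0 0 0" --pt "0 0 0 0 1" --pt "0 0 0 0 1" --pt "0 0 0 0 1" --pt "0 0 0 0 1" --pt "0 0 0 0 1" --pt "0 0 0 0 1" --pt "0 0 0 0 1" --pt "0 0 0 0 1" --grip_force 30

```text
t: 29.98
position: [623.2, -135.1, 11.5]
ee_rot: [0.994, 0.112, 0.0, 0.0]
contact_force: [-0.3, 0.4, 5.6]
finger_gap: 0.153
finger_force: 30.2
```

```bash
python3 g.py 460.7 243.1 180 -24
```

```text
t 29.98 pos [ 623.2 -135.1   11.5] yaw 12.81 units [-1.243 -6.746 -2.809] spin 3.681 gap 13.0 F [-0.3  0.4  5.6]
```

Emit:
servo_tool --pt "0 0 -0.3 0 1" --pt "0 0 -0.9 0 1" --pt "0 0 -0.9 0 1" --pt "0 0 -0.71 0 1" --pt "-0.155 -0.843 0 0 1" --pt "-0.155 -0.843 0 0 1" --pt "-0.155 -0.843 0 0 1" --pt "-0.155 -0.843 0 0 1" --pt "-0.155 -0.843 0 0 1" --pt "-0.155 -0.843 0 0 1" --pt "-0.155 -0.843 0 0 1" --pt "-0.155 -0.843 0 0 1" --pt "0 0 0 0.92 1" --pt "0 0 0 0.92 1" --pt "0 0 0 0.92 1" --pt "0 0 0 0.92 1" --pt "0 0 0 0 1" --pt "0 0 0 0 1"

```text
t: 32.22
position: [460.8, 243.0, 180.3]
ee_rot: [0.979, -0.206, 0.0, -0.0]
contact_force: [0.3, -1.0, -0.3]
finger_gap: 0.155
finger_force: 29.5
```

```bash
python3 g.py 460.7 243.1 107.5 -24
python3 - <<'E'
from h import *
w=snap('wrist','wC')['frame'][100:400,120:520];s=load('s9')['frame'][90:230,300:480]
s=cv2.resize(s,(386,300),interpolation=cv2.INTER_CUBIC)
cv2.imwrite('pics/z6.png',cv2.convertScaleAbs(np.hstack([w,s]),alpha=1.4))
E
```

```text
t 32.23 pos [460.8 243.  180.3] yaw -23.77 units [-0.002 -0.     1.214] spin 0.023 gap 13.2 F [ 0.3 -1.  -0.3]
```

View pics/z6.png

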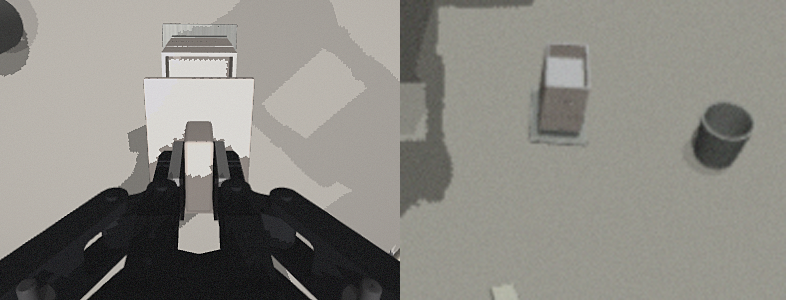

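The three trays stand straight. The held lid spans crop columns 143–253 and is centred over the plain tray at 162–237. Lowering it now.

Emit:
servo_tool --pt "0 0 0.5 0.02 1" --pt "0 0 0.42 0 1" --pt "0 0 0.12 0 1" --pt "0 0 0.07 0 1" --pt "0 0 0.06 0 1" --pt "0 0 0.05 0 1" --pt "0 0 0 0 1" --pt "0 0 0 0 1"

```text
t: 33.28
position: [461.2, 243.2, 107.3]
ee_rot: [0.978, -0.209, 0.001, -0.0]
contact_force: [-0.7, 0.6, 5.6]
finger_gap: 0.156
finger_force: 30.6
```

Emit:
servo_tool --pt "0 0 0.01 0 1" --pt "0 0 0 0 0.6" --pt "0 0 0 0 0" --pt "0 0 0 0 0" --pt "0 0 0 0 0" --pt "0 0 0 0 0" --pt "0 0 -0.3 0 0" --pt "0 0 -0.9 0 0" --pt "0 0 -0.9 0 0" --pt "0 0 -0.5 0 0" --pt "-0.5 0.7 0 0 0" --pt "-0.5 0.7 0 0 0" --pt "0 0 0 0 0" --pt "0 0 0 0 0"

```text
t: 35.02
position: [372.2, 191.2, 262.4]
ee_rot: [0.978, -0.21, 0.001, -0.0]
contact_force: [0.4, -0.3, -0.4]
finger_gap: 1.001
finger_force: 0.0
```

Run:
```python
from h import *
w=snap('wrist','wE');s=snap('scene','sE')
loc=lambda L,W,z,x=461,y=243.2,a=np.radians(-24):[[x+np.cos(a)*u-np.sin(a)*v,y+np.sin(a)*u+np.cos(a)*v,z] for u,v in[(L,W),(L,-W),(-L,-W),(-L,W)]]
q=proj(w,loc(43,29,104));print(q.round(1).tolist(),proj(w,loc(43,29,104,y=243.2)).mean(0))
f=w['frame'].copy(); 
m=q.mean(0).astype(int);print(m)
c=f[max(0,m[1]-100):m[1]+100,max(0,m[0]-130):m[0]+130]; c=cv2.resize(c,(520,400),interpolation=cv2.INTER_CUBIC)
e=cv2.resize(s['frame'][80:200,330:420],(270,360),interpolation=cv2.INTER_CUBIC); e=np.vstack([e,np.zeros((40,270,3),np.uint8)])
print(max(0,m[1]-100),max(0,m[0]-130),c.shape)
cv2.imwrite('pics/z7.png',cv2.convertScaleAbs(np.hstack([c,e]),alpha=1.4))
```

```text
[[201.7, 75.7], [262.0, 75.2], [267.2, 163.4], [212.1, 163.7]] [235.72099757 119.4923822 ]
[235 119]
19 105 (400, 520, 3)
```

View pics/z7.png

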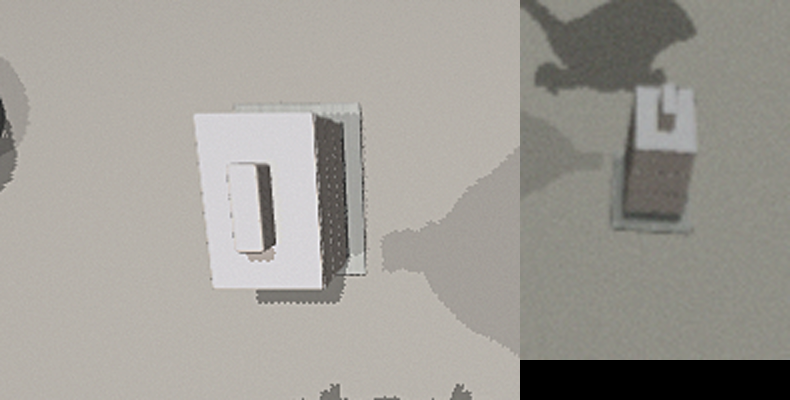

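The lid corners at (202,75.5), (263,75.5), (266.5,163.5), (211.5,163.5) match the fully seated prediction within 1 px. The sides of the stack are flush in both views.

```bash
python3 -c "
from cell import *
print(sign_off())"
```

```text
the job is handed in; nothing more can be done
None
```

The organiser is back together on its base (four-compartment tray, two-compartment tray, undivided tray, lid), and I handed the job in at about 35 s; the final camera check matched a fully seated stack to within 1 px, and I did not go near the brush, jar or cup.

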